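# Set a culture flask under the inspection light

### The arm

A 6-joint arm with a two-finger parallel gripper is mounted at the origin on the work surface. World frame = base frame: x ahead of the robot, y to its left, z up, the work surface at z = 0. Lengths are in m, angles in rad, forces in N, time in s.
With the tool pointing down it reaches from about 0.275 to 0.875 m from the base axis. Payload 12.5 kg.
Tool frame: the origin (TCP) lies at the very end of the fingers, on their centre line; the grasp point (between the pads) lies 19 mm behind it; z points along the fingers, y is the line along which they close (so a half turn about z gives the same grasp; the last joint's range is limited). The gripper opens to 85 mm and grips with 20 to 120 N. Pads are 22 mm wide; open, the fingers measure 114 mm over their backs; the gripper's body (76 mm by 85 mm) begins 54 mm behind the grasp point. The pads swing forward as they close: fully open they stand 13 mm farther back than shut.
Start: joints at [1.256, 0.351, 1.652, -0, 1.139, -0.085], TCP at [0.125, 0.536, 0.231] pointing down, gripper open.
Joint ranges: [-2.75, 2.75], [-0.79, 2.1], [0.01, 2.65], [-1.57, 4.71], [0.07, 3.14], [-2.87, 2.87]. Speed limits (rad/s): [2.22, 2.22, 2.79, 3.14, 3.14, 3.14].

### API

Orientations are given as a 3x3 rotation matrix whose columns are the frame's x, y, z axes.
In Python, from bench import manip gives the robot as it stands. Calls block until the motion is done:
- manip.move_ptp(position, orientation): joint-space move of the TCP to a pose.
- manip.move_l(position, attitude=None, max_speed=0.15): straight line of the TCP; attitude=None keeps the orientation; max_speed is the mean speed in m/s.
- manip.move_j(angles): joint-space move.
- manip.set_gripper(opening, effort=None): opening from 0.0 (shut) to 1.0 (fully open); effort is the grip in N (None keeps the last); returns when the fingers have stopped.
- manip.dwell(seconds).
- manip.inverse_kinematics(position, orientation): joint angles nearest the present ones, or None.
- manip.grab_frame(name): name is "scene" or "top"; returns (picture, depth): 420x560x3 uint8, red, green, blue; 420x560 float32, m along the optical axis (not along the pixel's ray), 0 where there is no reading.
- manip.get_calibration(name): a dict with "camera_matrix" (3x3 intrinsics, pixels), "k1" (the pictures are not rectified: a ray, as slopes to the right and down, at radius r is drawn at 1 + k1 r^2 times it, then the intrinsics apply), "R" (3x3) and "t" (3): a world point X has camera coordinates R X + t. Camera axes: x right, y down, z forward; pixel columns grow to the right and rows downward; lengths in m; the calibration is good to about 2 mm. A picture is of the moment at which its call begins. get_calibration takes no time and is no camera call.
A pose or a line that the arm cannot do raises manip.Unreachable and nothing moves.
- manip.sign_off(): hands the job in; it is judged then, once.
Trained networks look in the newest picture that a camera, given by its name, has taken for a name from the list of things; names that differ only in an ending like _2 or _b are one class to them, and where a whole thing is asked for, a point or a joint stands for the part that bears it (a point fixed in the world has none). Each returns a list of dicts, best first, with "confidence" (0 to 1); they miss things now and then, are a little off and sometimes report something else, mostly with a low value. They report only what shows in the picture. A call takes as long as a camera call. They do not tell look-alikes from the thing itself.
- manip.look_for(camera, name): "at" ([x, y, z] in m, in world coordinates, good to about 4 mm: the middle of the surface that is visible of it).
Readings, each from a call of its own:
- manip.current_time(): time.
- manip.current_qpos(): joint angles.
- manip.current_joint_vel(): joint speeds.
- manip.current_joint_torque(): joint torques, N m.
- manip.current_ee_pos(): TCP position.
- manip.current_tcp_rot(): TCP orientation.
- manip.current_force(): force on the tool from outside, world axes, zero at the start.
- manip.current_ft_torque(): the same for the moment, N m.
- manip.current_grip_width(): opening from 0.0 (shut) to 1.0 (fully open).
- manip.current_grip_force(): force on a finger pad.
Only numpy, scipy, OpenCV 4.12 (cv2) and the standard library are available. Lean on these libraries where they do the work, as an engineer would, in place of code of your own. Each camera call takes 0.05 s, during which the arm holds its last target. There are 200 camera calls.

### The job

Pick up the culture flask with the blue cap and lay it gently, without dropping it, flat on the sloping seat of the inspection stand: centred on the white strip, its foot end down against the metal lip and its cap pointing up the slope. Then fold the light panel (the one with the blue bar on its edge) forward over it until the panel is in line with the yellow pointer, and leave it there. Leave the pointer as it is set, and do not disturb the other flask, the amber bottle or the tube rack.

Things in the scene. Friction and masses are not known exactly. Their poses are not given: they have to be found in the camera images.
- flask_blue: Rigid culture flask lying flat, pink, blue screw cap. Body 84 (x) x 50 (y) x 34 mm high; at its +x end a neck and 30 mm cap, 119 mm long in all. Origin: centre of the body's underside, 42 mm from the flat foot end (-x); the cap ends at x = +77 mm. z up. About 130 g. The one to handle; it starts on the bench to the left or the right of the stand.
- seat: Black sloping seat of the fixed cream stand, 210 mm wide, rising 30 degrees away from the robot. Origin: on its surface at the middle of the low metal lip, 30 mm above the bench. x up the slope, y left along the lip, z out of the surface. Lip: x -8 to 0, 150 mm long, 12 mm high. White strip: x 0 to 126, 70 mm wide, centred on y = 0. Hinge line of panel and pointer: along y at x = 170, z = 20 mm.
- panel (a joint): Angle (rad) of the light panel to the seat: 0 = folded flat parallel to the seat towards the robot, 2.09 = upright, more = leaning back. Stiff hinge, stays where it is left (about 4 N at the bar moves it).
- panel_bar (a point): Centre of the blue bar (12 mm diameter, 104 mm clear between brackets, parallel to the hinge) on the free edge of the light panel, 135 mm from the hinge line. The panel (aluminium, 128 mm wide, 10 mm thick, cream face on the seat side) ends 28 mm short of the bar's axis, so fingers can close round the bar. x from the bar to the hinge, y along the bar.
- panel_hinge (a point): Middle of the hinge line of the panel (y along the hinge, x continuing away from the bar).
- pointer (a joint): Angle (rad) of the yellow pointer to the seat, on the same scale and hinge line as the panel: the panel is to be set to this angle.
- pointer_tip (a point): End of the yellow pointer, a 10 mm square arm 75 mm long that turns about the same hinge line, 98 mm to the left (+y of the seat) of the panel's middle. x axis points from the tip to the hinge line.
- flask_orange: Rigid culture flask lying flat, pink, orange screw cap. Body 84 (x) x 50 (y) x 34 mm high; at its +x end a neck and 30 mm cap, 119 mm long in all. Origin: centre of the body's underside, 42 mm from the flat foot end (-x); the cap ends at x = +77 mm. z up. About 130 g. Bystander, on the other side of the stand.
- bottle: Amber bottle with white cap, 64 mm diameter, 150 mm high, bystander; origin centre of its underside.
- rack: White tube rack 80 x 160 mm, 60 mm high, tubes with lime caps up to 110 mm high, bystander; origin centre of its underside.
Things that resemble listed ones, but are neither listed nor needed, are in the scene too. What is shaped like the flask_blue but black is not meant.

How it is judged:
By the outcome, as a careful person would: the job done as asked, in the order asked, and still so for the second after the job is handed in, with the robot touching nothing.
It also fails if it takes over 67 s, if anything falls off the work surface, if the arm or the gripper's body presses on something with over 40 N, if the wrist force passes 120 N, or if a joint passes its speed limit or range.

## Working session

There is one attempt and no reset: what is moved stays moved. The work goes in short steps, each a Python script; the robot and the scene stay as the last script left them, time stands still between calls to the robot, and variables do not carry over. Pictures are saved under pics/ and viewed, at most 10 in all, crops included, and the job is handed in when it is done.

```bash
ls; mkdir -p pics; cat > h.py <<'E'
from bench import manip
import numpy as np, cv2
def grab(n,f=None):
    p,d=manip.grab_frame(n)
    if f: cv2.imwrite('pics/'+f,p[:,:,::-1])
    return p,d
def world(n,uv,d):
    c=manip.get_calibration(n);K=np.array(c['camera_matrix']);R=np.array(c['R']);t=np.array(c['t'])
    uv=np.atleast_2d(np.array(uv,float))
    r=cv2.undistortPoints(uv[:,None],K,np.array([c['k1'],0,0,0,0.]))[:,0]
    z=np.array([d[int(round(v)),int(round(u))] for u,v in uv])
    return (np.c_[r*z[:,None],z]-t)@R
def pix(n,X):
    c=manip.get_calibration(n)
    return cv2.projectPoints(np.atleast_2d(np.array(X,float)),cv2.Rodrigues(np.array(c['R']))[0],np.array(c['t']),np.array(c['camera_matrix']),np.array([c['k1'],0,0,0,0.]))[0][:,0]
def cloud(n,d):
    v,u=np.nonzero(d>0); 
    return np.c_[u,v],world(n,np.c_[u,v],d)
E
python3 - <<'E'
from h import *
np.set_printoptions(precision=4,suppress=True)
S=[]
for n in('scene','top'):
    p,d=grab(n,n+'1.png');np.savez(n+'1.npz',p=p,d=d)
    S.append(p)
    c=manip.get_calibration(n);print(n,-np.array(c['R']).T@c['t'],c['R'][2])
    for k in('flask_blue','flask_orange','seat','panel','panel_bar','panel_hinge','pointer','pointer_tip','bottle','rack'):
        for r in manip.look_for(n,k)[:4]: 
            if r['confidence']>.2: print(k,np.array(r['at']),round(r['confidence'],2),pix(n,r['at'])[0].round())
print(manip.current_time())
E
```

```text
pics
scene [ 1.0112 -0.7319  0.6572] [-0.4955  0.6764 -0.5449]
flask_blue [ 0.549  -0.4389  0.0306] 0.95 [170. 339.]
flask_blue [ 0.3822 -0.4302  0.0309] 0.89 [118. 298.]
flask_blue [ 0.498  -0.2996  0.0354] 0.83 [202. 283.]
flask_blue [ 0.3479 -0.2118  0.0264] 0.81 [183. 241.]
flask_orange [0.5448 0.3244 0.0213] 0.67 [354. 177.]
seat [0.5864 0.0481 0.0885] 0.71 [322. 202.]
panel [0.5887 0.0765 0.2015] 0.77 [331. 158.]
panel_bar [0.5906 0.0753 0.2026] 0.57 [331. 158.]
panel_hinge [0.5978 0.0731 0.2026] 0.59 [333. 159.]
pointer [0.4864 0.0986 0.1462] 0.55 [300. 164.]
pointer_tip [0.5422 0.3266 0.0218] 0.43 [353. 176.]
bottle [0.6484 0.3017 0.0716] 0.93 [384. 175.]
rack [ 0.6893 -0.3791  0.0577] 0.83 [248. 344.]
rack [0.5865 0.077  0.2048] 0.74 [330. 157.]
top [ 0.3943 -0.0291  1.1474] [ 0.1219 -0.0153 -0.9924]
flask_blue [ 0.5385 -0.4301  0.0389] 0.95 [431. 202.]
flask_blue [ 0.3654 -0.4118  0.0392] 0.94 [425. 270.]
flask_blue [ 0.3396 -0.2017  0.032 ] 0.86 [341. 279.]
flask_blue [ 0.4854 -0.2911  0.0348] 0.59 [377. 221.]
flask_orange [0.4925 0.3172 0.0338] 0.92 [135. 212.]
seat [0.5606 0.0333 0.0767] 0.93 [248. 186.]
seat [0.5808 0.0784 0.2397] 0.3 [222. 163.]
panel [0.5778 0.0826 0.2421] 0.96 [220. 164.]
panel_bar [0.5793 0.0809 0.2371] 0.76 [221. 164.]
panel_hinge [0.5811 0.0776 0.2356] 0.74 [223. 164.]
pointer [0.4871 0.0975 0.1516] 0.53 [216. 212.]
pointer_tip [0.4859 0.0964 0.1538] 0.49 [216. 213.]
bottle [0.6217 0.3103 0.0985] 0.59 [133. 156.]
rack [ 0.6632 -0.3466  0.0593] 0.69 [401. 151.]
1.1
```

View pics/scene1.png

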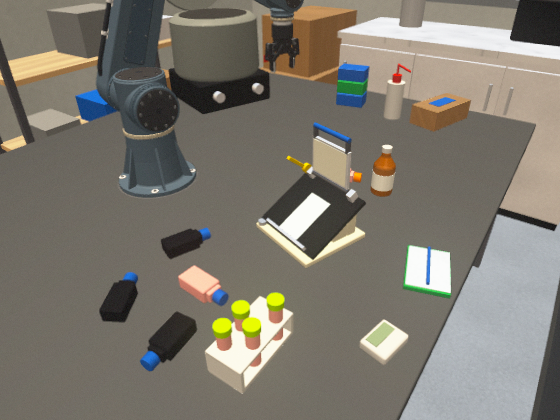

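View pics/top1.png

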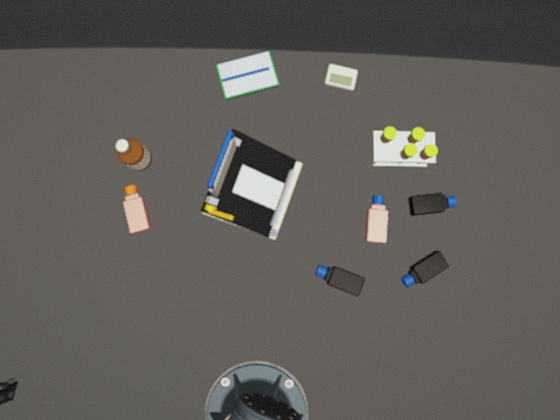

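The pictures show four flask shapes with a blue cap:

| Flask | Scene pixel | Top pixel |
|---|---|---|
| Pink | (202,283) | (377,221) |
| Black | (183,241) | (341,279) |
| Black | (118,298) | (425,270) |
| Black | (170,339) | (431,202) |

Only the pink one fits the description. The orange-cap flask at top (135,212) is the bystander. The stand's lip faces right, towards -y, at top (285,200). The blue bar is at top (221,160) and the yellow pointer at top (218,213).

Next I'll confirm the flask in a crop and measure.

```bash
cat > fit.py <<'E'
from h import *
np.set_printoptions(precision=4,suppress=True)
def masks(p):
    h=cv2.cvtColor(p,cv2.COLOR_RGB2HSV).astype(int);H,S,V=h[...,0],h[...,1],h[...,2]
    return dict(pink=((H<14)|(H>172))&(S>50)&(S<150)&(V>130),blue=(H>100)&(H<125)&(S>150)&(V>60),
      yellow=(H>18)&(H<28)&(S>150)&(V>100),white=(S<40)&(V>150))
def pts(n,p,d,k,c,r):
    m=masks(p)[k]&(d>0);v,u=np.nonzero(m);X=world(n,np.c_[u,v],d)
    s=np.linalg.norm(X-np.array(c),axis=1)<r
    return np.c_[u,v][s],X[s]
def load(n,i=1):
    z=np.load(f'{n}{i}.npz');return z['p'],z['d']
E
python3 - <<'E'
from fit import *
for n in('scene','top'):
    p,d=load(n)
    print(n)
    uv,X=pts(n,p,d,'pink',[.49,-.295,.03],.08);print('pink',len(X),X.min(0),X.max(0),np.median(X[:,2]))
    t=X[X[:,2]>np.percentile(X[:,2],50)-.006] if n=='scene' else X
    t=X[abs(X[:,2]-np.percentile(X[:,2],80))<.005]
    print(len(t),t.mean(0),cv2.minAreaRect((t[:,:2]*1000).astype(np.float32)))
    uv,B=pts(n,p,d,'blue',[.53,-.295,.02],.06);print('cap',len(B),B.mean(0),B.min(0),B.max(0))
    uv,W=pts(n,p,d,'white',[.55,.03,.07],.10)
    c=np.median(W,0);s=np.ones(len(W),bool)
    for _ in range(8):
        c=W[s].mean(0);nn=np.linalg.svd(W[s]-c)[2][2];nn*=np.sign(nn[2]);s=abs((W-c)@nn)<.004
    print('strip',s.sum(),len(W),'c',c,'n',nn,'slope',np.degrees(np.arccos(nn[2])),'upyaw',np.degrees(np.arctan2(-nn[1],-nn[0])),'rms',((W[s]-c)@nn).std())
    ang=np.arctan2(-nn[1],-nn[0]);ux=np.array([np.cos(ang)*nn[2],np.sin(ang)*nn[2],np.hypot(nn[0],nn[1])]);uy=np.cross(nn,ux)
    q=np.c_[(W[s]-c)@ux,(W[s]-c)@uy]*1000
    print(q.min(0),q.max(0),cv2.minAreaRect(q.astype(np.float32)))
    uv,Bb=pts(n,p,d,'blue',[.585,.08,.22],.12);print('bar',len(Bb),Bb.mean(0),Bb.min(0),Bb.max(0))
    uv,Y=pts(n,p,d,'yellow',[.485,.098,.15],.08);print('ptr',len(Y),Y.mean(0),Y.min(0),Y.max(0))
p,_=load('scene');q,_=load('top')
a=cv2.resize(p[215:315,140:260],None,fx=3.3,fy=4,interpolation=2)[:400,:396];b=cv2.resize(q[120:250,190:310],(396,400),interpolation=2)
cv2.imwrite('pics/crop1.png',np.hstack([a,b])[:,:,::-1])
E
```

```text
scene
pink 654 [ 0.4173 -0.3187 -0.005 ] [ 0.5305 -0.2387  0.035 ] 0.026875009993638295
329 [ 0.4864 -0.2952  0.031 ] ((482.0200500488281, -291.6335144042969), (49.37400436401367, 96.10057067871094), 85.1648178100586)
cap 107 [ 0.5434 -0.3001  0.0257] [ 0.5242 -0.31    0.0003] [ 0.553  -0.2663  0.0325]
strip 1071 1194 c [0.5598 0.0078 0.0612] n [-0.1623 -0.4768  0.8639] slope 30.2435625719734 upyaw 71.20733507679498 rms 0.0013926907945681917
[-62.4515 -36.5858] [64.0559 69.9906] ((0.7899818420410156, 16.983905792236328), (125.79090118408203, 107.00704193115234), 0.4572294354438782)
bar 180 [0.5877 0.0761 0.2697] [0.5272 0.0566 0.2639] [0.6413 0.1012 0.2741]
ptr 114 [0.49   0.091  0.1518] [0.4687 0.0569 0.1222] [0.506  0.1204 0.1817]
top
pink 197 [ 0.4326 -0.3292 -0.005 ] [ 0.53   -0.2645  0.0394] 0.03089960982930964
131 [ 0.4862 -0.2871  0.0321] ((482.02386474609375, -292.15325927734375), (51.49776840209961, 95.75096130371094), 87.99122619628906)
cap 73 [ 0.5424 -0.2944  0.0294] [ 0.5327 -0.3082  0.0224] [ 0.5512 -0.2826  0.036 ]
strip 1369 1566 c [0.559  0.0067 0.0626] n [-0.1522 -0.473   0.8678] slope 29.796300970003777 upyaw 72.16906546504643 rms 0.0017048067914272463
[-65.5935 -37.5309] [91.6554 78.8067] ((12.987083435058594, 20.89691925048828), (116.6901626586914, 156.69195556640625), 89.6822738647461)
bar 280 [0.5839 0.0797 0.2723] [0.526  0.0554 0.26  ] [0.6411 0.1024 0.2776]
ptr 179 [0.4867 0.0922 0.147 ] [0.4709 0.057  0.0784] [0.5067 0.1302 0.1856]
```

View pics/crop1.png

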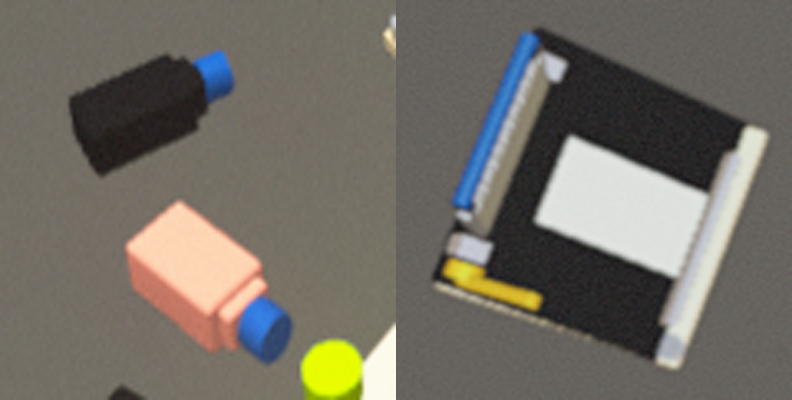

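The crop confirms the target: the pink body with the blue cap (left half, about (200,285)), with a black look-alike next to it. The right half shows the seat with the lip on the right, the strip, the bar and the pointer. Now I'll refine the frames.

```bash
cat > geo.py <<'E'
from fit import *
from scipy.optimize import minimize
def comp(n,p,d,k,c):
    m=masks(p)[k]&(d>0);m=cv2.erode(m.astype(np.uint8),np.ones((2,2))) if k=='white' else m.astype(np.uint8)
    _,l=cv2.connectedComponents(m,connectivity=4);u,v=pix(n,c)[0].round().astype(int);i=l[v,u]
    vv,uu=np.nonzero(l==i);return np.c_[uu,vv],world(n,np.c_[uu,vv],d)
E
python3 - <<'E'
from geo import *
for n in('scene','top'):
    p,d=load(n);print(n)
    uv,W=pts(n,p,d,'white',[.5595,.0075,.062],.10)
    yaw=np.radians(71.7);a=np.radians(30)
    R=np.array([[np.cos(yaw)*np.cos(a),np.sin(yaw)*np.cos(a),np.sin(a)],[-np.sin(yaw),np.cos(yaw),0],[-np.cos(yaw)*np.sin(a),-np.sin(yaw)*np.sin(a),np.cos(a)]]).T
    c=np.array([.5595,.0075,.062]);q=(W-c)@R*1000
    s=(abs(q[:,2])<6)&(abs(q[:,0])<75)&(abs(q[:,1])<43)
    m=np.zeros(p.shape[:2],np.uint8);m[uv[s][:,1],uv[s][:,0]]=1
    _,l,st,_=cv2.connectedComponentsWithStats(m,connectivity=4);i=1+np.argmax(st[1:,4]);s=s&(l[uv[:,1],uv[:,0]]==i)
    k=q[s];print('strip',s.sum(),np.percentile(k,[1,99],axis=0),'z',np.median(k[:,2]),'area-eq',cv2.minAreaRect(k[:,:2].astype(np.float32)))
    # edges along x: per-bin y limits
    b=np.arange(-45,46,10);e=[[ (x),*np.percentile(k[abs(k[:,0]-x)<5][:,1],[3,97])] for x in b];e=np.array(e)
    print('edge slopes deg',[np.degrees(np.polyfit(e[:,0],e[:,j],1)[0]).round(2) for j in(1,2)],'mid',e[:,1:].mean())
    # lip/plane height where strip starts
    O=c+R@(np.array([-63,0,0])/1000);print('origin guess',O)
    uv,B=pts(n,p,d,'blue',[.586,.08,.27],.09);q=(B-O)@R*1000
    v=np.linalg.svd(B-B.mean(0))[2][0];print('bar seat',len(q),np.median(q,0),q.min(0),q.max(0),'dir yaw',np.degrees(np.arctan2(v[1],v[0])))
    uv,Y=pts(n,p,d,'yellow',[.487,.092,.15],.08);q=(Y-O)@R*1000;print('ptr');print(q[::max(1,len(q)//25)].round())
    if n=='top':
      uv,X=pts(n,p,d,'pink',[.49,-.295,.03],.08);uv2,X2=pts(n,p,d,'blue',[.54,-.295,.02],.04)
      print('flask yaw',np.degrees(np.arctan2(*(X2.mean(0)-X.mean(0))[[1,0]])),X.mean(0))
print(manip.inverse_kinematics([.476,-.2925,.1],np.array([[1,0,0],[0,-1,0],[0,0,-1.]])))
E
```

```text
scene
strip 1072 [[-61.2468 -35.1572  -4.0451]
 [ 61.8517  35.3778   2.8661]] z -0.8566593011217976 area-eq ((0.7982444763183594, 1.008819580078125), (125.78862762451172, 75.54423522949219), 0.062234267592430115)
edge slopes deg [np.float64(-0.19), np.float64(0.21)] mid -0.16398215151730824
origin guess [ 0.5424 -0.0443  0.0305]
bar seat 180 [230.6077  -5.816  143.0161] [225.5222 -60.9766 138.042 ] [237.5409  58.5415 146.1533] dir yaw -18.045878521885363
ptr
[[144. 104.  89.]
 [143.  99.  88.]
 [140. 100.  87.]
 [148.  96.  81.]
 [140.  92.  87.]
 [151.  95.  75.]
 [145.  95.  76.]
 [154.  95.  66.]
 [147.  91.  73.]
 [156.  93.  61.]
 [151.  95.  62.]
 [160.  94.  52.]
 [156.  92.  54.]
 [178.  93.  29.]
 [160.  94.  44.]
 [170.  96.  32.]
 [158.  94.  42.]
 [167.  92.  33.]
 [178.  88.  23.]
 [162.  95.  32.]
 [169.  86.  31.]
 [179.  86.  20.]
 [165.  86.  31.]
 [175.  88.  18.]
 [164.  88.  26.]
 [157.  93.  26.]
 [164.  86.  23.]
 [161.  87.  21.]
 [158.  88.  16.]]
top
strip 1399 [[-64.6402 -35.8636  -3.3896]
 [ 61.9445  35.0134   4.9759]] z 0.9973285739732582 area-eq ((-1.4946
[... 220 characters left out ...]
seat 280 [234.3673  -0.7024 144.2768] [226.5447 -60.5209 133.4969] [238.2364  58.9387 149.9704] dir yaw 161.50925556816307
ptr
[[182.  86.  21.]
 [178.  87.  30.]
 [182.  94.  22.]
 [161.  85.  30.]
 [163.  88.  34.]
 [168.  92.  36.]
 [168.  94.  37.]
 [172.  99.  27.]
 [163.  94.  51.]
 [169. 100.  33.]
 [161.  95.  54.]
 [166. 102.  28.]
 [162.  97.  58.]
 [153.  93.  75.]
 [162. 101.  49.]
 [154.  95.  72.]
 [145. 101.   2.]
 [154.  99.  64.]
 [146.  94.  83.]
 [155. 101.  63.]
 [149.  97.  86.]
 [126. 100.   1.]
 [148.  98.  90.]
 [116.  99.   2.]
 [ 98.  92.  -0.]
 [ 97.  95.  -1.]]
flask yaw -4.490124125985774 [ 0.4826 -0.2897  0.0265]
[-0.6343  0.5343  1.7366 -0.      0.8707  0.9365]
```

```bash
cat >> geo.py <<'E'
a,yw=np.radians(30),np.radians(71.6)
RS=np.array([[np.cos(yw)*np.cos(a),np.sin(yw)*np.cos(a),np.sin(a)],[-np.sin(yw),np.cos(yw),0],[-np.cos(yw)*np.sin(a),-np.sin(yw)*np.sin(a),np.cos(a)]]).T
OS=np.array([.5424,-.0443,.0305])
FL=np.diag([1.,-1,-1])
def seat(x,y,z): return OS+RS@np.array([x,y,z])
def Rz(t): return np.array([[np.cos(t),-np.sin(t),0],[np.sin(t),np.cos(t),0],[0,0,1.]])
def barpose(th,back=0,sgn=1,off=.010):
    "TCP pose gripping the bar at panel angle th; TCP lies off beyond bar axis"
    z=RS@np.array([np.cos(th),0,-np.sin(th)]);x=sgn*RS[:,1];y=np.cross(z,x)
    return seat(.17-.135*np.cos(th),0,.02+.135*np.sin(th))+z*(off-back),np.c_[x,y,z]
def boxfit(q,lo,hi,y0,t0,t1,hw,span):
    "angle at which points q (seat frame) lie best on a box from lo to hi along the arm, half thickness hw"
    best=[]
    for th in np.radians(np.arange(t0,t1,.25)):
        dx=q[:,0]-.17;dz=q[:,2]-.02;l=-dx*np.cos(th)+dz*np.sin(th);w=dx*np.sin(th)+dz*np.cos(th)
        p=np.abs(np.c_[l-(lo+hi)/2,w,q[:,1]-y0])-[(hi-lo)/2,hw,span]
        sd=np.linalg.norm(np.maximum(p,0),axis=1)+np.minimum(p.max(1),0)
        best.append((np.mean(np.minimum(abs(sd),.008)),np.degrees(th)))
    return min(best)
E
python3 - <<'E'
from geo import *
for n in('scene','top'):
    p,d=load(n)
    _,Y=pts(n,p,d,'yellow',[.487,.092,.15],.08);q=(Y-OS)@RS;q=q[(q[:,2]>.045)]
    print(n,'pointer',len(q),boxfit(q,0,.075,.098,40,100,.005,.005))
    _,B=pts(n,p,d,'blue',[.586,.08,.27],.09);q=(B-OS)@RS;print('bar',boxfit(q,.129,.141,0,90,150,.006,.052))
    uv,X=cloud(n,d);q=(X-OS)@RS;s=(abs(q[:,1])<.06)&(np.hypot(q[:,0]-.17,q[:,2]-.02)<.105)&(q[:,2]>.05)&(q[:,0]>.14);print('panel',s.sum(),boxfit(q[s],0,.107,0,90,150,.005,.064))
ik=manip.inverse_kinematics
F=Rz(np.radians(-4.3))
for h in(1,-1):
    D=np.diag([h,h,1.])
    print('pick',ik([.479,-.292,.1],F@FL@D),ik([.479,-.292,.004],F@FL@D));print('place',ik(seat(.052,0,.06),RS@FL@D),ik(seat(.045,0,.004),RS@FL@D))
for sg in(1,-1):
    print('bar',sg);[print(t,ik(*barpose(t,b,sg))) for t,b in((2.03,.08),(2.03,0),(1.6,0),(1.2,0),(1.15,.0),(1.2,.08))]
E
```

```text
scene pointer 55 (np.float64(0.0010480315895440913), np.float64(66.5))
bar (np.float64(0.0015966082845637448), np.float64(118.25))
panel 950 (np.float64(0.0010339855183294944), np.float64(117.0))
top pointer 85 (np.float64(0.0010287964028961741), np.float64(67.75))
bar (np.float64(0.0016817921718911128), np.float64(116.25))
panel 286 (np.float64(0.0008753706030195121), np.float64(116.00000000000001))
pick [-0.6304  0.5377  1.7304 -0.      0.8735  1.0154] [-0.6304  0.6956  1.7574 -0.      0.6886  1.0154]
place [-0.387   0.5344  1.8284  0.6685  0.9356 -0.5141] [-0.3454  0.6273  1.8397  0.7374  0.8382 -0.5739]
pick [-0.6304  0.5377  1.7304 -0.      0.8735 -2.1262] [-0.6304  0.6956  1.7574 -0.      0.6886 -2.1262]
place [-0.387   0.5344  1.8284  0.6685  0.9356  2.6274] [-0.3454  0.6273  1.8397  0.7374  0.8382  2.5677]
bar 1
2.03 [ 0.0186  0.3214  1.4315  0.062   1.3676 -1.2429]
2.03 [ 0.027   0.3831  1.5387  0.065   1.1985 -1.2457]
1.6 [-0.2554  0.3458  1.7127  0.5554  1.1152 -1.7627]
1.2 [-0.4801  0.4727  1.8062  0.9456  1.252  -2.2311]
1.15 [-0.5021  0.4987  1.8121  0.9828  1.2791 -2.2807]
1.2 [-0.5947  0.4127  1.7502  0.8672  1.3954 -2.1951]
bar -1
2.03 [0.0186 0.3214 1.4315 0.062  1.3676 1.8986]
2.03 [0.027  0.3831 1.5387 0.065  1.1985 1.8959]
1.6 [-0.2554  0.3458  1.7127  0.5554  1.1152  1.3789]
1.2 [-0.4801  0.4727  1.8062  0.9456  1.252   0.9105]
1.15 [-0.5021  0.4987  1.8121  0.9828  1.2791  0.8609]
1.2 [-0.5947  0.4127  1.7502  0.8672  1.3954  0.9465]
```

```bash
python3 - <<'E'
from geo import *
F=Rz(np.radians(-4.3))@FL
manip.move_ptp([.10,.36,.38],manip.current_tcp_rot())
manip.move_ptp([.34,-.20,.36],F)
manip.move_ptp([.479,-.292,.12],F)
print(manip.current_time())
manip.move_l([.479,-.292,.004],max_speed=.1)
f0=manip.current_force()
manip.set_gripper(0,40)
print(manip.current_grip_width()*85,manip.current_grip_force(),f0)
manip.move_l([.479,-.292,.15],max_speed=.15)
p,d=grab('scene','lift.png');print(manip.current_time(),manip.current_force(),manip.current_grip_width()*85)
E
```

```text
5.3583
49.016657629071794 42.069570422172546 [ 0.1102  0.3504 -0.2692]
8.2667 [ 0.6081 -0.2441 -1.1949] 49.18053889551032
```

View pics/lift.png

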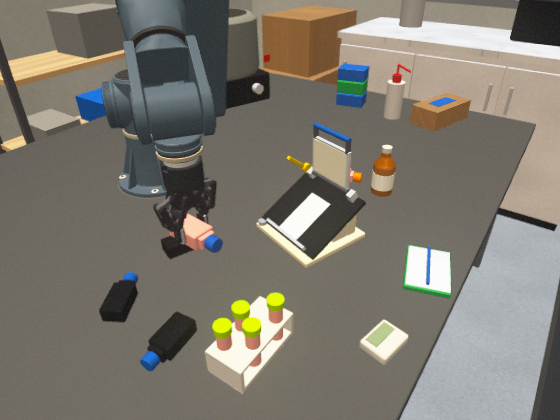

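The flask is held level at (195,235), cap to the right, and its neighbours haven't moved. I'll check where it sits in the hand, then place it.

```bash
python3 - <<'E'
from geo import *
p,d=grab('scene');T=manip.current_ee_pos();R=manip.current_tcp_rot()
_,B=pts('scene',p,d,'blue',T+R@[.06,0,0],.05);q=(B-T)@R;print('cap in tool',len(q),q.mean(0),q.max(0)[0])
xe=np.percentile(q[:,0],98)
P=RS@FL
manip.move_ptp(seat(.055,0,.11),P)
manip.move_l(seat(.052,0,.03),max_speed=.1)
p,d=grab('top');T=manip.current_ee_pos();R=manip.current_tcp_rot()
for n in('top','scene'):
    p,d=grab(n);_,B=pts(n,p,d,'blue',T+R@[.06,0,0],.045);q=(B-OS)@RS
    if len(q):print(n,'cap seat',len(q),q.mean(0),np.percentile(q,[2,98],axis=0))
f0=manip.current_force();z=.014
manip.move_l(seat(.052,0,z),max_speed=.05)
while z>-.004:
    df=RS.T@(manip.current_force()-f0)
    if df[2]>3: break
    z-=.001;manip.move_l(seat(.052,0,z),max_speed=.03)
print('z',z,df,manip.current_time())
E
```

```text
cap in tool 200 [ 0.0683  0.0026 -0.0173] 0.07508437795961005
top cap seat 99 [0.1184 0.0004 0.0542] [[ 0.1077 -0.0105  0.0398]
 [ 0.1255  0.0107  0.0615]]
scene cap seat 87 [ 0.1149 -0.0074  0.0519] [[ 0.1054 -0.016   0.0402]
 [ 0.1242  0.0082  0.0588]]
z 0.003999999999999997 [0.412  1.7441 7.7094] 13.7167
```

```bash
python3 - <<'E'
from geo import *
manip.move_l(seat(.052,0,.0045),max_speed=.03)
f0=manip.current_force();x=.048
manip.move_l(seat(x,0,.0045),max_speed=.03)
while x>.040:
    df=RS.T@(manip.current_force()-f0)
    if df[0]>4: break
    x-=.0007;manip.move_l(seat(x,0,.0045),max_speed=.03)
print('x',x,df)
manip.move_l(seat(x,0,.0035),max_speed=.03);print(RS.T@manip.current_force())
manip.set_gripper(0.75);print(manip.current_grip_width())
manip.move_l(seat(x,0,.10),max_speed=.15)
manip.move_ptp(*[v for v in (seat(.0,0,.30),manip.current_tcp_rot())])
for n in('top','scene'):
    p,d=grab(n,n+'2.png');np.savez(n+'2.npz',p=p,d=d)
    _,B=pts(n,p,d,'blue',seat(.1,0,.02),.06);q=(B-OS)@RS;print(n,'cap seat',len(q),q.mean(0),np.percentile(q,[2,98],axis=0))
    _,B=pts(n,p,d,'pink',seat(.042,0,.03),.07);q=(B-OS)@RS;print(n,'pink seat',len(q),q.mean(0),np.percentile(q,[2,50,98],axis=0))
print(manip.current_time())
c=[cv2.resize(cv2.imread('pics/top2.png')[120:250,190:310],(396,400),interpolation=2),cv2.resize(cv2.imread('pics/scene2.png')[110:270,240:390],(396,400),interpolation=2)]
cv2.imwrite('pics/placed.png',np.hstack(c))
E
```

```text
x 0.044500000000000005 [ 7.3326 -0.1567  0.1602]
[ 5.6241  6.073  15.9845]
0.7513495931044185
top cap seat 92 [0.1114 0.0003 0.0284] [[ 0.1005 -0.0106  0.0144]
 [ 0.1185  0.0108  0.0344]]
top pink seat 718 [0.0499 0.0006 0.0326] [[ 0.0046 -0.0232  0.0152]
 [ 0.0506  0.0008  0.0337]
 [ 0.0928  0.0223  0.0376]]
scene cap seat 81 [ 0.1088 -0.0062  0.0243] [[ 0.0982 -0.0153 -0.0017]
 [ 0.1273  0.0175  0.0325]]
scene pink seat 427 [ 0.0438 -0.0162  0.0212] [[-0.0003 -0.0273  0.0012]
 [ 0.0435 -0.0243  0.0235]
 [ 0.0937  0.023   0.034 ]]
17.7667
```

View pics/placed.png

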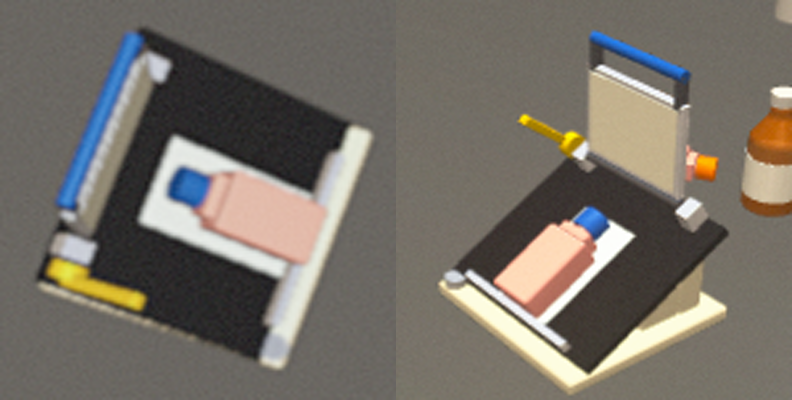

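The flask lies flat and centred on the strip, foot at the lip (crop left, about (320,220)) and cap up the slope (185,185). Next, the panel.

```bash
python3 - <<'E'
from geo import *
t0=np.radians(116.5)
P,R=barpose(t0,.16,1,.014)
manip.move_ptp(P,R)
manip.set_gripper(.45)
manip.move_l(barpose(t0,.04,1,.014)[0],max_speed=.15)
manip.move_l(barpose(t0,0,1,.014)[0],max_speed=.06);print('f',manip.current_force())
manip.set_gripper(0,30);print('w',manip.current_grip_width()*85,manip.current_grip_force(),manip.current_force(),manip.current_time())
for th in np.radians(np.linspace(116.5,70,10))[1:]:
    P,R=barpose(th,0,1,.014);manip.move_l(P,R,max_speed=.06)
    f=manip.current_force();print(np.degrees(th).round(1),f,round(manip.current_grip_width()*85,1))
    if np.linalg.norm(f)>40: break
for n in('top','scene'):
    p,d=grab(n,n+'3.png');np.savez(n+'3.npz',p=p,d=d)
print(manip.current_time())
E
```

```text
f [0.0577 0.4689 0.5799]
w 10.730793178245808 29.287732243537903 [-0.5821  0.5067  4.8597] 21.4167
111.3 [-2.7567 -2.5671  6.5284] 10.9
106.2 [-4.0832 -4.8899  8.0015] 10.7
101.0 [-4.7105 -5.613   8.4085] 10.9
95.8 [-4.5883 -6.9075  8.8375] 10.7
90.7 [-6.0839 -8.3369  9.0307] 10.3
85.5 [-6.2723 -9.2413  9.3313] 10.6
80.3 [ -8.3842 -11.5367  10.1302] 11.0
75.2 [ -7.6994 -13.568   10.2585] 10.5
70.0 [ -8.9254 -15.2617   9.7877] 11.2
24.5167
```

View pics/scene3.png

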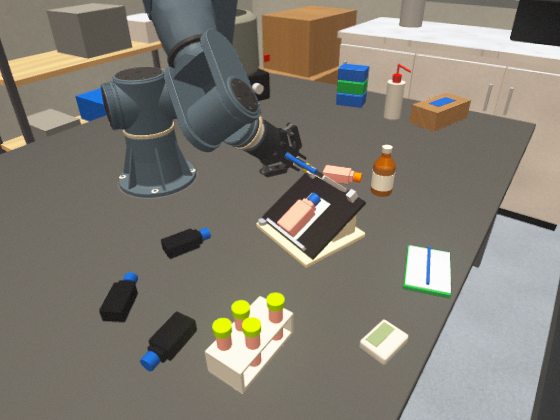

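The panel has come down to about 70°, with the bar still held at (303,163) and the flask undisturbed. I'll finish to 67°, release and measure both angles with the arm clear.

```bash
cat > meas.py <<'E'
from geo import *
def meas(tag):
    for n in('scene','top'):
        p,d=grab(n,n+tag+'.png');np.savez(n+tag+'.npz',p=p,d=d)
        _,Y=pts(n,p,d,'yellow',[.487,.092,.15],.08);q=(Y-OS)@RS;q=q[(q[:,2]>.045)]
        print(n,'pointer',len(q),boxfit(q,0,.075,.098,40,100,.005,.005))
        _,B=pts(n,p,d,'blue',seat(.118,0,.144),.075);q=(B-OS)@RS;q=q[q[:,2]>.1];print('bar',len(q),q.mean(0),boxfit(q,.129,.141,0,40,100,.006,.052))
        uv,X=cloud(n,d);q=(X-OS)@RS;s=(abs(q[:,1])<.06)&(np.hypot(q[:,0]-.17,q[:,2]-.02)<.105)&(q[:,2]>.06)&(q[:,0]<.18);print('panel',s.sum(),boxfit(q[s],0,.107,0,40,100,.005,.064))
        _,B=pts(n,p,d,'pink',seat(.042,0,.03),.07);q=(B-OS)@RS
        if len(q):print('pink seat',len(q),np.percentile(q,[2,50,98],axis=0))
    print(manip.current_time())
E
python3 - <<'E'
from meas import *
th=np.radians(67.1);P,R=barpose(th,0,1,.014);manip.move_l(P,R,max_speed=.04)
manip.set_gripper(.4)
manip.move_l(barpose(th,.15,1,.014)[0],max_speed=.15)
P=barpose(th,.15,1,.014)[0];manip.move_l(P+np.array([-.2,-.03,.05]),max_speed=.2)
meas('4')
c=[cv2.resize(cv2.imread('pics/top4.png')[120:250,190:310],(396,400),interpolation=2),cv2.resize(cv2.imread('pics/scene4.png')[110:270,240:390],(396,400),interpolation=2)]
cv2.imwrite('pics/folded.png',np.hstack(c))
E
```

```text
scene pointer 7 (np.float64(0.0003680704777204711), np.float64(66.5))
bar 161 [ 0.116  -0.0044  0.1482] (np.float64(0.0017037713706017125), np.float64(66.0))
panel 43 (np.float64(0.00037277257152488764), np.float64(66.25))
pink seat 454 [[-0.0003 -0.0274  0.0013]
 [ 0.0438 -0.024   0.0247]
 [ 0.0929  0.0228  0.034 ]]
top pointer 85 (np.float64(0.0010450729019220474), np.float64(67.5))
bar 246 [ 0.1187 -0.0068  0.1494] (np.float64(0.001642083122882535), np.float64(66.75))
panel 1125 (np.float64(0.0010033574974889748), np.float64(66.5))
pink seat 495 [[ 0.0043 -0.0239  0.0163]
 [ 0.0357  0.0008  0.0343]
 [ 0.0821  0.0222  0.0376]]
27.6083
```

View pics/folded.png

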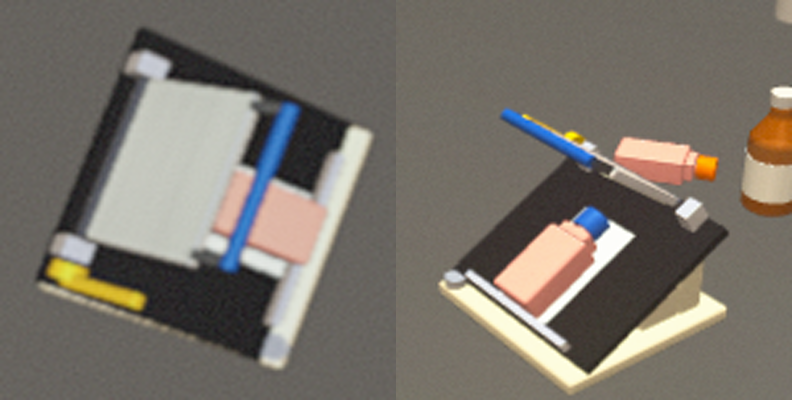

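The same-camera fits put the panel at about 66.4° and the pointer at about 67.2°, so they agree within measurement noise. The flask hasn't moved, still foot to lip and centred, and the arm is clear. Handing in.

```bash
python3 -c "
from bench import manip
print(manip.current_force(),manip.sign_off())"
```

```text
the job is handed in; nothing more can be done
[-0.16194816  0.16889542 -0.52256381] None
```

The job is handed in at about 28 s of the 67 s allowed: the blue-capped flask lies centred on the strip, foot against the lip and cap up the slope, and the panel is folded to within about 1° of the pointer.

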